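# Hang the wiped ear defenders on the drying bar

## Task

Lift the freshly wiped orange ear defenders off their hook and hang them by the headband on the crossbar of the drying stand, upright, one cup on each side, well on between clamp and red end cap. The bar is clamped at any height, so feel for it: set them down gently without pressing hard, let go only once the bar carries them (no dropping), and leave the blue pair, the petri dishes and the beaker where they are.

Things in the scene. Friction and masses are not known exactly. Their poses are not given: they have to be found in the camera images.
- ear_orange: Orange rigid ear defenders, 0.18-0.34 kg. Origin: middle of the underside of the black crown pad, the point that rests on peg or bar. z up, y from cup to cup, x across the headband, along the peg. Pad: 26 mm wide (x), 30 long (y), 18 high (z 0 to +18). Grip it across its 26 mm from above, fingertips above its underside, as the peg or bar runs right below
- ear_cup (a point): Centre of the orange pair's +y cup, 105 mm below and 57 mm beside the crown origin (other cup mirrored). Each cup is a disc about the y axis, 36 mm radius, from 36 to 77 mm beside the middle: 72 mm gap between cups, 154 mm over all, lowest point 141 mm below the crown origin
- ear_blue: Blue ear defenders, same shape and frame as the orange pair, on the other peg; stay where they are
- hook_stand: Fixed white hook stand. Origin: bench level, at the front face of its posts; x points back. Base 300 mm along y. Posts 229 mm tall at y = +100 and -100 mm, each with a steel peg 10 mm thick out to x = -100 mm, top at z = 225 mm, ending in an upturned tip (x to -111, z to 240 mm). One pair hangs on each peg at x about -50 mm; either colour on either peg
- drying_stand: Fixed grey drying stand. Origin: bench level, below the crossbar's root; x points back. A slightly springy steel crossbar, 14 mm thick, runs along -x at y = 0 from a dark blue clamp (front at x = -4 mm, 34 mm wide) to a red end cap (24 mm across, x -162 to -170 mm). Top of the bar: 190 to 245 mm above the bench, different each time and not reported. x = -85 mm is a good place to hang
- drying_upright (a point): Top of the drying stand's upright rod, 16 mm thick, 275 mm tall, 12 mm behind the stand's origin. The clamp on it (top 15 mm above the bar's axis) does not yield to gentle pressing. At its foot a grey drip tray, 24 mm high, from 170 mm in front to 30 mm behind the origin, 180 mm wide
- petri_stack: Stack of three petri dishes, 90 mm across, 43 mm high, in front; origin under its centre; leave alone
- beaker: Empty glass beaker, 70 mm across, 80 mm high, in front; origin under its centre; leave alone
Mind the look-alikes: they are no part of the job. Of the things that look like the ear_orange, the smaller one is meant.

How it is judged:
At the end, for the whole second after the job is handed in: Orange pair hangs released and still (under 30 mm/s, 0.6 rad/s), weight on the drying stand (over 0.8 N): crown pad 25 to 140 mm in front of the stand origin, within 25 mm of the bar sideways, above 180 mm; lean under 0.3 rad, square to the bar within 0.4 rad; fingers off (contact force between ear_orange and drying_stand above 0.8 N and x of ear_orange in the frame of drying_stand between -0.14 and -0.025 m and y of ear_orange in the frame of drying_stand between -0.025 and 0.025 m and height (world z) of ear_orange above 0.18 m and angle between ear_orange's own z axis and vertical below 0.3 rad and angle between the x axis of ear_orange and the x axis of drying_stand, either way round below 0.4 rad and linear speed of ear_orange below 0.03 m/s and angular speed of ear_orange below 0.6 rad/s and contact force between ear_orange and the fingers below 0.05 N); the robot touches nothing.
It fails at once if the orange ear defenders pressed on the drying stand with more than 20 N (contact force between ear_orange and drying_stand above 20 N).
It fails at once if the orange ear defenders dropped: out of the fingers and moving faster than 0.45 m/s (contact force between ear_orange and the fingers below 0.05 N and linear speed of ear_orange above 0.45 m/s).
It fails at once if the blue ear defenders displaced by more than 30 mm (distance of ear_blue from where it was at the start of the episode above 0.03 m).
It fails at once if the petri dishes or the beaker displaced by more than 30 mm (distance of any of petri_stack, beaker from where it was at the start of the episode above 0.03 m).
It also fails if it takes over 61 s, if anything falls off the work surface, if the arm or the gripper's body presses on something with over 40 N, if the wrist force passes 120 N, or if a joint passes its speed limit or range.

## Robot

A 6-joint arm with a two-finger parallel gripper is mounted at the origin on the work surface. World frame = base frame: x ahead of the robot, y to its left, z up, the work surface at z = 0. Lengths are in m, angles in rad, forces in N, time in s.
With the tool pointing down it reaches from about 0.425 to 0.95 m from the base axis. Payload 3.5 kg.
Tool frame: the origin (TCP) lies between the finger pads; the fingertips stand 19 mm ahead of it and the grasp point (between the pads) is the TCP; z points along the fingers, y is the line along which they close (so a half turn about z gives the same grasp; the last joint's range is limited). The gripper opens to 85 mm and grips with 20 to 120 N. Pads are 22 mm wide; open, the fingers measure 114 mm over their backs; the gripper's body (76 mm by 85 mm) begins 54 mm behind the grasp point. The pads swing forward as they close: fully open they stand 13 mm farther back than shut.
Start: joints at [-1.272, 0.286, 1.577, -0, 1.279, -0.15], TCP at [0.293, -0.608, 0.25] pointing down, gripper open.
Joint ranges: [-2.77, 2.77], [-0.9, 2.22], [0.21, 2.48], [-1.53, 4.67], [0.24, 2.81], [-2.84, 2.84]. Speed limits (rad/s): [2.79, 2.79, 3.14, 3.14, 3.14, 3.14].

## Interface

Orientations are given as a unit quaternion [x, y, z, w].
In Python, from plant import monitor, eyes, ctrl gives the robot as it stands.
- The arm moves only by the shell command python3 -m handwheel 'ROWS' [FORCE]. ROWS is JSON, a list of rows, each a list of 7 numbers: the shift along the tool's x, y, z in units of 40 cm (1.0 is 40 cm), then the turn, a rotation vector about the tool's x, y, z in units of pi rad (1.0 is pi rad), then the opening, from -1 (shut) to 1 (fully open). A call has 1 to 12 rows; each row is the pose to reach, as a shift and turn from the pose commanded when the call began, along the tool's axes at that moment, turning the shorter way round; what a row does not reach only later rows make up. A row lasts 1/8 s, in which the tool goes at most 62.5 mm and 10.7 degrees, less where a joint would pass 70% of its speed; a pose out of reach is approached as far as the arm can. A call with a number of a shift or a turn outside -1 to 1 is refused whole. A call with a gripper value outside its range is refused whole. The fingers move at their own pace and stop on an object; FORCE is the grip in N (left out, the last holds). Time passes only in rows, so rows that repeat a pose let the fingers close. It gives the time, the measured TCP pose, the force, the opening and the grip force at its end, in the units of the state.
- monitor.get_state(): the state, without advancing time (a new reading comes with each control period).
- eyes.read_camera(name): name is "scene" or "top"; returns the picture (384x512x3 uint8, red, green, blue); there is no depth.
- eyes.camera_params(name): a dict with "K" (3x3 intrinsics, pixels), "R" (3x3) and "t" (3): a world point X has camera coordinates R X + t. Camera axes: x right, y down, z forward; pixel columns grow to the right and rows downward; lengths in m; the calibration is good to about 2 mm. A picture is of the moment at which its call begins. camera_params takes no time and is no camera call.
- ctrl.sign_off(): hands the job in; it is judged then, once.
The state is a dict: "time": time; "qpos": joint angles; "dq": joint speeds; "joint_efforts": joint torques, N m; "eef_pos": TCP position; "tcp_rot": TCP orientation; "contact_force": force on the tool from outside, world axes, zero at the start; "wrist_torque": the same for the moment, N m; "opening": opening from 0.0 (shut) to 1.0 (fully open); "finger_force": force on a finger pad.
Only numpy, scipy, OpenCV 4.12 (cv2) and the standard library are available. Lean on these libraries where they do the work, as an engineer would, in place of code of your own. Each camera call takes 0.05 s, during which the arm holds its last target. There are 200 camera calls.

## Working session

There is one attempt and no reset: what is moved stays moved. The work goes in short steps, Python scripts to look and compute and a shell command to move; the robot and the scene stay as the last step left them, time stands still between calls to the robot, and variables do not carry over. Pictures are saved under pics/ and viewed, at most 10 in all, crops included, and the job is handed in when it is done.

```bash
mkdir -p pics; ls; python3 - <<'E'
from plant import monitor, eyes, ctrl
import cv2, numpy as np
for n in ("scene","top"):
    im=eyes.read_camera(n); cv2.imwrite(f"pics/{n}0.png",cv2.cvtColor(im,cv2.COLOR_RGB2BGR))
    p=eyes.camera_params(n); R=np.array(p["R"]); t=np.array(p["t"])
    print(n,np.round(p["K"],1).tolist(),"pos",(-R.T@t).round(3),R.round(2).tolist())
print(monitor.get_state())
E
```

```text
pics
scene [[355.8, 0.0, 254.7], [0.0, 355.8, 191.9], [0.0, 0.0, 1.0]] pos [1.418 0.135 0.801] [[-0.1, 0.99, -0.02], [0.56, 0.04, -0.83], [-0.82, -0.1, -0.56]]
top [[353.5, 0.0, 253.5], [0.0, 353.5, 195.9], [0.0, 0.0, 1.0]] pos [0.453 0.006 1.044] [[-0.01, -1.0, -0.01], [-0.99, 0.01, -0.1], [0.1, 0.01, -0.99]]
{'time': 0.1, 'qpos': array([-1.27201594e+00,  2.87123858e-01,  1.57802814e+00, -1.31189234e-05,
        1.27859751e+00, -1.49992250e-01]), 'dq': array([-0.00067327, -0.00097196, -0.00538407,  0.00021936, -0.00058001,
       -0.00065771]), 'joint_efforts': array([ 7.86758228e-04, -4.07300699e+01, -2.93698311e+01, -1.06699731e-04,
        3.38136975e-03, -7.16611709e-06]), 'eef_pos': array([ 0.29272001, -0.60761457,  0.24905559]), 'tcp_rot': array([ 9.74929851e-01,  2.22509827e-01, -8.64164991e-05, -1.07497599e-03]), 'contact_force': array([-0.46478399,  0.38563986, -0.61329911]), 'wrist_torque': array([-0.04539639,  0.03346974,  0.02891343]), 'finger_force': 0.0, 'opening': 0.9982944201980454}
```

View pics/scene0.png

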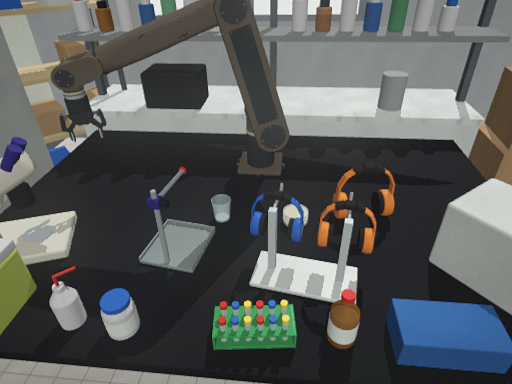

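View pics/top0.png

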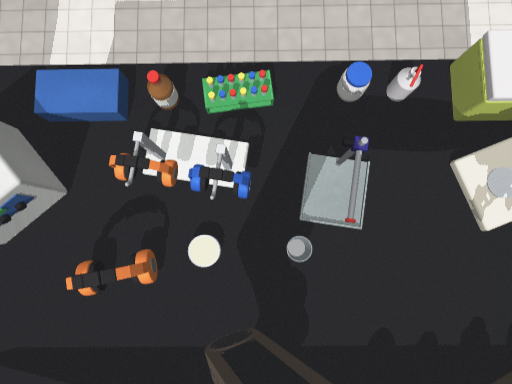

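The scene picture shows the orange pair on the peg at about (347,225), with a larger look-alike on the bench behind it at (365,190). The blue pair is at (278,215) and the drying bar runs from its clamp at (155,202) to the red cap at (183,171). In the top view the orange crown is at about (145,165), the blue one at (220,178), the bar runs from (360,145) to (351,220), the dishes are at (204,251) and the beaker at (299,249).

```bash
python3 - <<'E'
import cv2,numpy as np
t=cv2.imread("pics/top0.png"); s=cv2.imread("pics/scene0.png")
a=cv2.resize(t[120:220,100:260],None,fx=5,fy=5,interpolation=cv2.INTER_CUBIC); cv2.imwrite("pics/c1.png",a)
b=cv2.resize(t[125:240,290:380],None,fx=5,fy=5,interpolation=cv2.INTER_CUBIC)
c=cv2.resize(s[155:275,135:220],None,fx=4.79,fy=4.79,interpolation=cv2.INTER_CUBIC)[:575]
cv2.imwrite("pics/c2.png",np.hstack([cv2.resize(b,(390,500)),cv2.resize(c,(400,500))]))
b=b; 
E
```

```text
(no output)
```

View pics/c1.png

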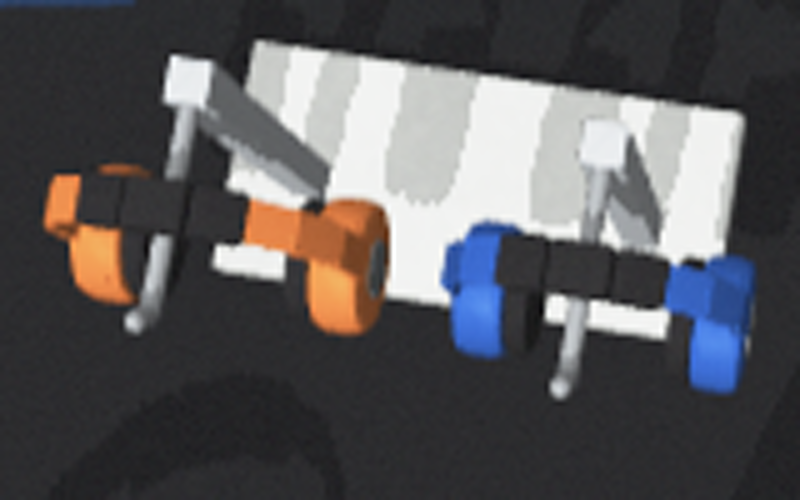

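View pics/c2.png

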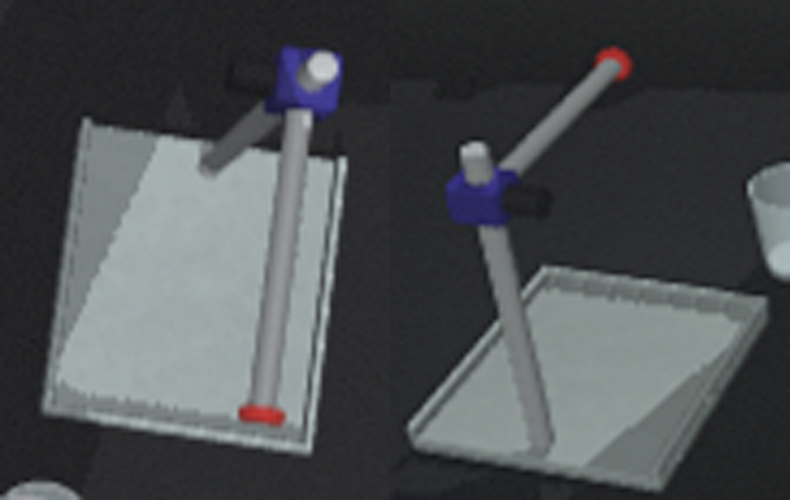

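The crops show orange post top at top-pixel (137.2,135.6), blue post top at (220.2,148.2), peg tips at (126.8,184) and (211.6,197.2), and orange pad top at about (130.6,161.2). They also show the upright top at top-pixel (363.9,140.3) and scene-pixel (152.6,190), and the red cap at top-pixel (350,220) and scene-pixel (182,170).

```bash
cat > h.py <<'E'
from plant import monitor, eyes, ctrl
import cv2, numpy as np
from scipy.spatial.transform import Rotation as Ro
def ray(n,uv):
    p=eyes.camera_params(n);R=np.array(p["R"]);t=np.array(p["t"])
    d=R.T@np.linalg.inv(p["K"])@[uv[0],uv[1],1]; return -R.T@t,d
def plane(n,uv,z):
    o,d=ray(n,uv); return o+d*(z-o[2])/d[2]
def tri(a,b):
    (o,d),(q,e)=ray("top",a),ray("scene",b)
    s=np.linalg.lstsq(np.c_[d,-e],q-o,rcond=None)[0]; A=o+d*s[0];B=q+e*s[1]
    return (A+B)/2,np.linalg.norm(A-B)
def cen(im,lo,hi,box):
    x0,y0,x1,y1=box; m=cv2.inRange(cv2.cvtColor(im[y0:y1,x0:x1],cv2.COLOR_RGB2HSV),lo,hi)
    M=cv2.moments(m,True); return (M["m10"]/M["m00"]+x0,M["m01"]/M["m00"]+y0)
E
python3 - <<'E'
from h import *
np.set_printoptions(precision=4,suppress=True)
P=lambda u,z:plane("top",u,z)
po,pb=P((137.2,135.6),.229),P((220.2,148.2),.229); to,tb=P((126.8,184),.24),P((211.6,197.2),.24)
print("posts",po,pb,"dist",np.linalg.norm(po-pb),"tips",to,tb,np.linalg.norm(po-to),np.linalg.norm(pb-tb))
pad=P((130.6,161.2),.243); print("pad",pad)
t=cv2.imread("pics/top0.png")[...,::-1]; s=cv2.imread("pics/scene0.png")[...,::-1]
rt=cen(t,(0,150,80),(8,255,255),(335,205,365,230)); rs=cen(s,(0,150,80),(8,255,255),(172,160,192,180))
print(rt,rs,"cap",tri(rt,rs)); print("upright",tri((363.9,140.3),(152.6,190)),P((363.9,140.3),.275))
for n,u in (("yaw pegs o",to-po),("b",tb-pb),("posts",pb-po)): print(n,np.arctan2(u[1],u[0]))
print("petri",P((204,251),.043),"beaker",P((299,249),.08))
r=Ro.from_quat(monitor.get_state()["tcp_rot"]).as_matrix(); print(r)
E
```

```text
posts [0.6844 0.2893 0.229 ] [0.6519 0.0923 0.229 ] dist 0.199675384335855 tips [0.5673 0.3065 0.24  ] [0.535  0.1106 0.24  ] 0.11888855527372633 0.11884446536398548
pad [0.62   0.2981 0.243 ]
(349.53846153846155, 220.07692307692307) (182.82608695652175, 168.82608695652175) cap (array([ 0.48  , -0.2015,  0.2405]), np.float64(0.0015617457503963787))
upright (array([ 0.655 , -0.231 ,  0.2752]), np.float64(0.0005699240291540909)) [ 0.6552 -0.2314  0.275 ]
yaw pegs o 2.9960177685584104
b 2.9864171904706267
posts -1.7343982881717035
petri [0.4036 0.1569 0.043 ] beaker [ 0.4089 -0.1052  0.08  ]
[[ 0.901   0.4339 -0.0006]
 [ 0.4339 -0.901   0.0021]
 [ 0.0003 -0.0021 -1.    ]]
```

```bash
python3 -m handwheel '[[0.3,-0.25,-0.375,0,0,-0.1,0.2],[0.5,-0.4,-0.375,0,0,-0.2,0.2],[0.96,-0.81,-0.375,0,0,-0.325,0.2],[0.96,-0.81,-0.375,0,0,-0.325,0.2],[0.96,-0.81,-0.375,0,0,-0.325,0.2],[0.96,-0.81,-0.375,0,0,-0.325,0.2],[0.96,-0.81,-0.375,0,0,-0.325,0.2],[0.96,-0.81,-0.375,0,0,-0.325,0.2],[0.96,-0.81,-0.375,0,0,-0.325,0.2],[0.96,-0.81,-0.375,0,0,-0.325,0.2],[0.96,-0.81,-0.375,0,0,-0.325,0.2],[0.96,-0.81,-0.375,0,0,-0.325,0.2]]' 40
cat >> h.py <<'E'
def go(target):
    "tool-axis shift in handwheel units to world target; tool y angle"
    s=monitor.get_state(); r=Ro.from_quat(s["tcp_rot"]).as_matrix()
    print("t",s["time"],"pos",s["eef_pos"].round(4),"yang",np.arctan2(r[1,1],r[0,1]).round(4),"z",r[:,2].round(3),"open",round(s["opening"],3),"F",s["contact_force"].round(2),"grip",s["finger_force"])
    print("shift",(r.T@(np.array(target)-s["eef_pos"])/.4).round(4))
E
python3 -c "
from h import *
go((.62,.298,.40))"
```

```text
time: 1.6
eef_pos: [0.4978, -0.1506, 0.3996]
tcp_rot: [0.742, 0.67, -0.0, -0.001]
contact_force: [0.6, 0.0, 0.7]
opening: 0.6
finger_force: 0.0
t 1.6 pos [ 0.4978 -0.1506  0.3996] yang -0.1027 z [-0.001  0.    -1.   ] open 0.6 F [0.55 0.04 0.69] grip 0.0
shift [ 1.147e+00  1.889e-01 -1.000e-03]
```

```bash
python3 -m handwheel '[[0.3,0.05,0,0,0,0,0.2],[1,0.19,0,0,0,0,0.2],[1,0.19,0,0,0,0,0.2],[1,0.19,0,0,0,0,0.2],[1,0.19,0,0,0,0,0.2],[1,0.19,0,0,0,0,0.2],[1,0.19,0,0,0,0,0.2],[1,0.19,0,0,0,0,0.2],[1,0.19,0,0,0,0,0.2],[1,0.19,0,0,0,0,0.2]]' >/dev/null
python3 - <<'E'
from h import *
go((.62,.298,.30))
p=eyes.camera_params("scene")
im=eyes.read_camera("scene")
cv2.imwrite("pics/s1.png",cv2.resize(im[110:270,200:420],None,fx=3.5,fy=3.5,interpolation=cv2.INTER_CUBIC)[...,::-1])
E
```

```text
t 2.85 pos [0.6144 0.239  0.4005] yang -0.1032 z [ 0. -0. -1.] open 0.603 F [ 0.38  0.29 -0.32] grip 0.0
shift [ 0.1482 -0.0013  0.2513]
```

View pics/s1.png

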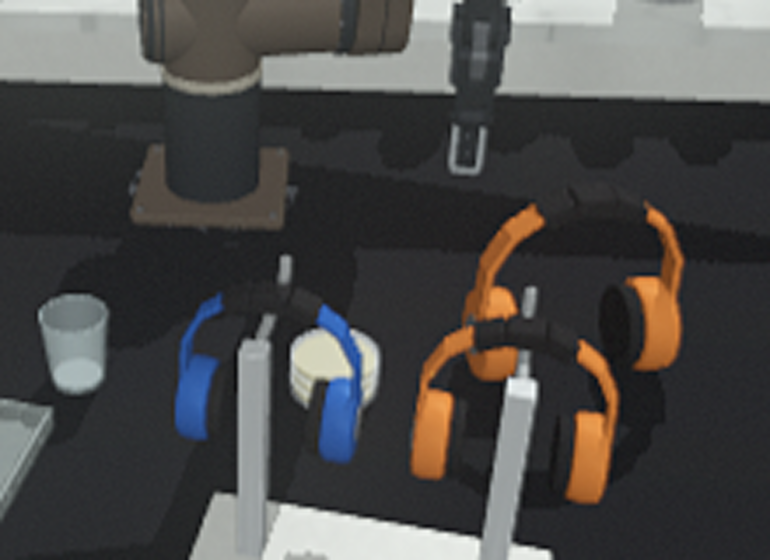

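The orange pair hangs normally on its peg, with its pad at crop (523,335), i.e. scene pixel (348.9,205.2). The gripper is above and beside it at crop (470,150).

```bash
python3 -c "
from h import *
print(tri((130.6,161.2),(348.9,205.2)))"
python3 -m handwheel '[[0.148,0,0.05,0,0,0,0.2],[0.148,0,0.15,0,0,0,0.2],[0.148,0,0.27,0,0,0,0.2],[0.148,0,0.27,0,0,0,0.2]]'; python3 - <<'E'
from h import *
go((.62,.298,.247))
a=eyes.read_camera("top")[120:220,80:200]; b=eyes.read_camera("scene")[150:270,290:410]
cv2.imwrite("pics/s2.png",np.hstack([cv2.resize(a,(430,358),interpolation=2),cv2.resize(b,(358,358),interpolation=2)])[...,::-1])
E
```

```text
(array([0.62206175, 0.29890104, 0.23274156]), np.float64(0.005554224346648429))
time: 3.4
eef_pos: [0.6181, 0.2981, 0.2867]
tcp_rot: [0.742, 0.67, -0.005, -0.002]
contact_force: [-0.2, -0.3, -0.5]
opening: 0.599
finger_force: 0.0
t 3.4 pos [0.6181 0.2981 0.2867] yang -0.102 z [-0.01  -0.003 -1.   ] open 0.599 F [-0.21 -0.34 -0.54] grip 0.0
shift [0.0007 0.0058 0.0992]
```

View pics/s2.png

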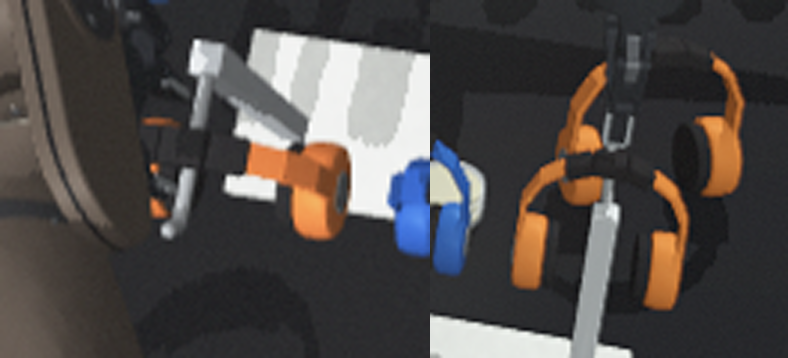

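The finger sits centred over the pad, at crop column about 618 against 610 for the pad. I'll check that offset numerically.

```bash
python3 - <<'E'
from h import *
def proj(n,X):
    p=eyes.camera_params(n); c=np.array(p["K"])@(np.array(p["R"])@X+np.array(p["t"])); return (c[:2]/c[2]).round(1)
k=120/358
print("pad meas", 290+(610-430)*k,150+165*k,"pred",proj("scene",np.array([.62,.298,.234])),proj("scene",np.array([.62,.292,.234])))
print("tip meas",290+(618-430)*k,150+135*k,"pred",proj("scene",np.array([.618,.298,.268])))
print("peg top near post meas", 290+(607-430)*k,150+207*k, "pred post top", proj("scene",np.array([.6844,.2893,.229])))
E
```

```text
pad meas 350.33519553072625 205.3072625698324 pred [349.6 204.1] [347.3 204. ]
tip meas 353.01675977653633 195.2513966480447 pred [351.2 193.2]
peg top near post meas 349.3296089385475 219.3854748603352 pred post top [348.7 220.3]
```

```bash
python3 -m handwheel '[[0,0.003,0.04,0,0,0,0.2],[0,0.003,0.08,0,0,0,0.2],[0,0.003,0.099,0,0,0,0.2],[0,0.003,0.099,0,0,0,0.2]]' 40 && python3 -c "
from h import *
go((.62,.298,.247))" && python3 -m handwheel '[[0,0,0,0,0,0,-0.4],[0,0,0,0,0,0,-0.4],[0,0,0,0,0,0,-1],[0,0,0,0,0,0,-1],[0,0,0,0,0,0,-1],[0,0,0,0,0,0,-1]]' 50;python3 -c "
from h import *
go((.62,.298,.247))"
```

```text
time: 4.0
eef_pos: [0.6209, 0.2993, 0.2513]
tcp_rot: [0.742, 0.671, -0.001, -0.0]
contact_force: [-0.7, -0.5, -0.2]
opening: 0.595
finger_force: 0.0
t 4.0 pos [0.6209 0.2993 0.2513] yang -0.101 z [-0.002 -0.001 -1.   ] open 0.595 F [-0.66 -0.49 -0.25] grip 0.0
shift [-0.0035 -0.0019  0.0108]
time: 4.75
eef_pos: [0.6218, 0.2996, 0.2537]
tcp_rot: [0.742, 0.671, 0.001, 0.0]
contact_force: [0.2, 0.1, 3.4]
opening: 0.28
finger_force: 51.1
t 4.75 pos [0.6218 0.2996 0.2537] yang -0.101 z [ 0.002  0.001 -1.   ] open 0.28 F [0.18 0.14 3.44] grip 51.06340169906616
shift [-0.0045 -0.004   0.0168]
```

```bash
python3 -m handwheel '[[0,0,0,0,0,0,-1],[0,0,-0.02,0,0,0,-1],[0,0,-0.05,0,0,0,-1],[0,0,-0.05,0,0,0,-1]]' 60; python3 - <<'E'
from h import *
go((.62,.298,.247))
b=eyes.read_camera("scene")[150:270,290:410]
cv2.imwrite("pics/s3.png",cv2.resize(b,(500,500),interpolation=2)[...,::-1])
E
```

```text
time: 5.25
eef_pos: [0.6217, 0.2996, 0.2737]
tcp_rot: [0.742, 0.671, 0.001, 0.0]
contact_force: [0.6, 0.0, -3.1]
opening: 0.279
finger_force: 59.4
t 5.25 pos [0.6217 0.2996 0.2737] yang -0.1009 z [ 0.001  0.    -1.   ] open 0.279 F [ 0.6   0.02 -3.07] grip 59.44877207279205
shift [-0.0045 -0.0039  0.0668]
```

View pics/s3.png

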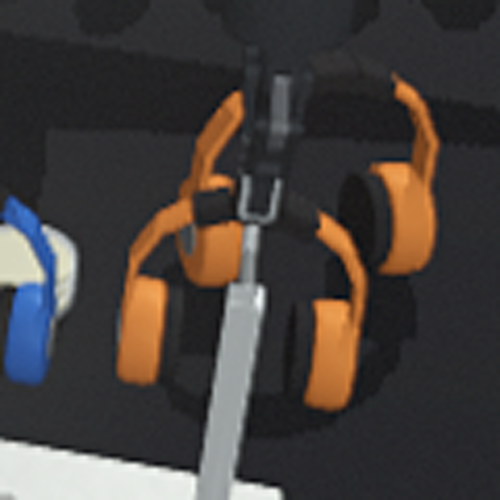

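The orange pair is held by the pad and is off the peg, level, at about 3.1 N. The peg is free below it at crop (250,250). Next I lift it clear of the blue pair.

```bash
python3 -m handwheel '[[0,0,-0.04,0,0,0,-1],[0,0,-0.1,0,0,0,-1],[0,0,-0.17,0,0,0,-1],[0,0,-0.24,0,0,0,-1],[0,0,-0.31,0,0,0,-1],[0,0,-0.37,0,0,0,-1],[0,0,-0.42,0,0,0,-1],[0,0,-0.44,0,0,0,-1],[0,0,-0.44,0,0,0,-1]]' 60; python3 -m handwheel '[[-0.02,0,0,0,0,0,-1],[-0.06,0,0,0,0,0,-1],[-0.12,0,0,0,0,0,-1],[-0.19,0,0,0,0,0,-1],[-0.27,0,0,0,0,0,-1],[-0.35,0,0,0,0,0,-1],[-0.43,0,0,0,0,0,-1],[-0.51,-0.01,0,0,0,0,-1],[-0.58,-0.01,0,0,0,0.005,-1],[-0.65,-0.01,0,0,0,0.01,-1],[-0.7,-0.01,0,0,0,0.015,-1],[-0.72,-0.01,0,0,0,0.02,-1]]' 60;  python3 -c "
from h import *
go((.5594,-.2149,.45))"
```

```text
time: 6.42
eef_pos: [0.6214, 0.2995, 0.4491]
tcp_rot: [0.742, 0.671, 0.0, 0.0]
contact_force: [-0.3, 0.2, -3.1]
opening: 0.281
finger_force: 59.4
time: 7.92
eef_pos: [0.588, 0.0118, 0.4488]
tcp_rot: [0.763, 0.646, 0.0, -0.0]
contact_force: [-0.2, 0.6, -3.2]
opening: 0.278
finger_force: 59.4
t 7.925 pos [0.588  0.0118 0.4488] yang -0.1665 z [ 0.  0. -1.] open 0.278 F [-0.16  0.65 -3.24] grip 59.42143499851227
shift [-0.5707  0.0235 -0.0031]
```

```bash
python3 -m handwheel '[[-0.02,0,0,0,0,0,-1],[-0.06,0,0,0,0,0,-1],[-0.12,0,0,0,0,0,-1],[-0.2,0.01,0,0,0,0,-1],[-0.28,0.01,0,0,0,0,-1],[-0.36,0.02,0,0,0,0,-1],[-0.44,0.0235,0,0,0,0,-1],[-0.5,0.0235,0,0,0,0,-1],[-0.55,0.0235,0,0,0,0,-1],[-0.57,0.0235,0,0,0,0,-1],[-0.57,0.0235,0,0,0,0,-1]]' 60; python3 -m handwheel '[[0,0,0.02,0,0,0,-1],[0,0,0.06,0,0,0,-1],[0,0,0.12,0,0,0,-1],[0,0,0.18,0,0,0,-1],[0,0,0.24,0,0,0,-1],[0,0,0.28,0,0,0,-1],[0,0,0.3,0,0,0,-1],[0,0,0.3,0,0,0,-1]]'; python3 - <<'E'
from h import *
go((.5594,-.2149,.30))
a=eyes.read_camera("top")[110:260,280:430]; b=eyes.read_camera("scene")[110:260,110:260]
cv2.imwrite("pics/s4.png",cv2.resize(np.hstack([a,b]),(800,400),interpolation=2)[...,::-1])
E
```

```text
time: 9.3
eef_pos: [0.5605, -0.2132, 0.4486]
tcp_rot: [0.763, 0.647, 0.0, -0.0]
contact_force: [0.2, 0.1, -2.1]
opening: 0.277
finger_force: 59.4
time: 10.3
eef_pos: [0.5604, -0.213, 0.3283]
tcp_rot: [0.763, 0.647, -0.0, -0.0]
contact_force: [0.2, 0.5, -1.9]
opening: 0.28
finger_force: 59.4
t 10.3 pos [ 0.5604 -0.213   0.3283] yang -0.1637 z [-0.001  0.    -1.   ] open 0.28 F [ 0.2   0.45 -1.91] grip 59.417338371276855
shift [-0.0052 -0.0016  0.0707]
```

View pics/s4.png

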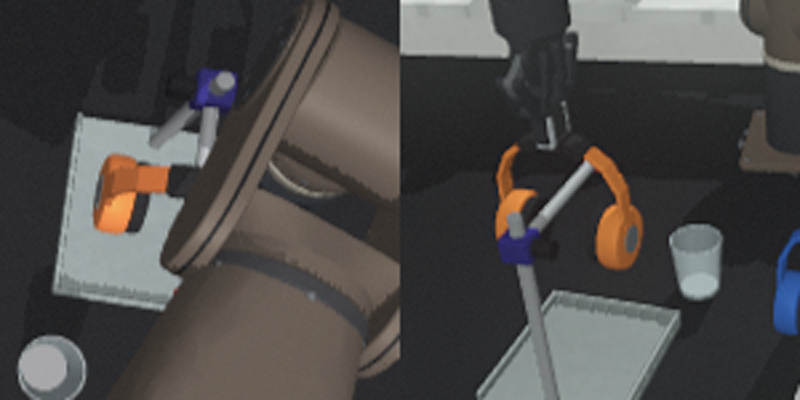

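The pair is level over the bar and straddles it, with a cup on each side at scene crop (517,215) and (620,235). The clamp is behind it at (520,245). Now the slow descent.

```bash
python3 -m handwheel '[[-0.005,0,0.02,0,0,0,-1],[-0.005,0,0.05,0,0,0,-1],[-0.005,0,0.08,0,0,0,-1],[-0.005,0,0.1,0,0,0,-1],[-0.005,0,0.1,0,0,0,-1],[-0.005,0,0.1,0,0,0,-1]]'; python3 -m handwheel '[[0,0,0.006,0,0,0,-1],[0,0,0.012,0,0,0,-1],[0,0,0.012,0,0,0,-1]]';python3 -m handwheel '[[0,0,0.006,0,0,0,-1],[0,0,0.012,0,0,0,-1],[0,0,0.012,0,0,0,-1]]'
```

```text
time: 11.15
eef_pos: [0.5603, -0.2152, 0.2891]
tcp_rot: [0.763, 0.647, 0.0, 0.0]
contact_force: [1.5, 0.9, -1.6]
opening: 0.286
finger_force: 59.4
time: 11.52
eef_pos: [0.56, -0.215, 0.2836]
tcp_rot: [0.763, 0.647, -0.0, -0.0]
contact_force: [-1.2, -0.6, -2.1]
opening: 0.283
finger_force: 59.4
time: 11.9
eef_pos: [0.56, -0.215, 0.2787]
tcp_rot: [0.763, 0.647, -0.0, -0.0]
contact_force: [-0.5, 0.6, -1.3]
opening: 0.284
finger_force: 59.4
```

```bash
python3 -m handwheel '[[0,0,0.006,0,0,0,-1],[0,0,0.01,0,0,0,-1],[0,0,0.01,0,0,0,-1]]' | egrep 'eef|contact';python3 -m handwheel '[[0,0,0.004,0,0,0,-1],[0,0,0.008,0,0,0,-1],[0,0,0.008,0,0,0,-1]]'| egrep 'eef|contact'
```

```text
eef_pos: [0.56, -0.2151, 0.2748]
contact_force: [-0.8, 0.4, -1.9]
eef_pos: [0.5602, -0.2152, 0.2725]
contact_force: [-1.1, 0.2, 0.0]
```

```bash
python3 -m handwheel '[[0,0,0.004,0,0,0,-1],[0,0,0.006,0,0,0,-1],[0,0,0.006,0,0,0,-1]]'| egrep 'eef|contact'
```

```text
eef_pos: [0.5602, -0.2152, 0.2709]
contact_force: [-2.3, 0.8, 5.3]
```

Contact is clear: the force rose by about 7 N with the pad underside near 0.243, which matches the bar seen by the cameras. I'll ease off slightly and then release slowly.

```bash
python3 -m handwheel '[[0,0,-0.002,0,0,0,-1],[0,0,-0.002,0,0,0,-1]]' 30| egrep 'eef|contact'; python3 -m handwheel '[[0,0,0,0,0,0,-0.42],[0,0,0,0,0,0,-0.4],[0,0,0,0,0,0,-0.35],[0,0,0,0,0,0,-0.3],[0,0,0,0,0,0,-0.2],[0,0,0,0,0,0,-0.1]]' 20; python3 - <<'E'
from h import *
go((.56,-.215,.3))
b=eyes.read_camera("scene")[110:260,110:260]
cv2.imwrite("pics/s5.png",cv2.resize(b,(500,500),interpolation=2)[...,::-1])
E
```

```text
eef_pos: [0.5602, -0.2152, 0.271]
contact_force: [-2.9, 1.5, 4.3]
time: 14.02
eef_pos: [0.5601, -0.2151, 0.2699]
tcp_rot: [0.763, 0.647, -0.0, -0.0]
contact_force: [-0.5, -0.4, -0.1]
opening: 0.45
finger_force: 0.0
t 14.025 pos [ 0.5601 -0.2151  0.2699] yang -0.1639 z [-0.  0. -1.] open 0.45 F [-0.5 -0.4 -0.1] grip 0.0
shift [ 0.0002 -0.0004 -0.0752]
```

View pics/s5.png

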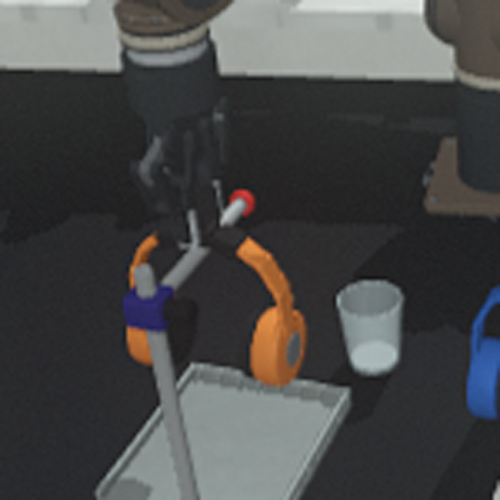

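The pair hangs on the bar at crop (205,240), upright, with a cup on each side and the fingers open. I open a little more and withdraw straight up.

```bash
python3 -m handwheel '[[0,0,0,0,0,0,0.2],[0,0,0,0,0,0,0.2],[0,0,-0.02,0,0,0,0.2],[0,0,-0.06,0,0,0,0.2],[0,0,-0.14,0,0,0,0.2],[0,0,-0.25,0,0,0,0.2],[0,0,-0.3,0,0,0,0.2],[0,0,-0.3,0,0,0,0.2],[0,0,-0.3,0,0,0,0.2]]'; python3 - <<'E'
from h import *
b=eyes.read_camera("scene")[110:260,110:310]
for i in range(10): c=eyes.read_camera("scene")[110:260,110:310]
print(np.abs(b.astype(int)-c).max(2).__gt__(40).sum())
cv2.imwrite("pics/s6.png",cv2.resize(c,(600,450),interpolation=2)[...,::-1])
E
```

```text
time: 15.2
eef_pos: [0.5597, -0.2148, 0.3882]
tcp_rot: [0.763, 0.647, -0.001, -0.002]
contact_force: [-0.0, 0.0, -0.2]
opening: 0.599
finger_force: 0.0
26
```

View pics/s6.png

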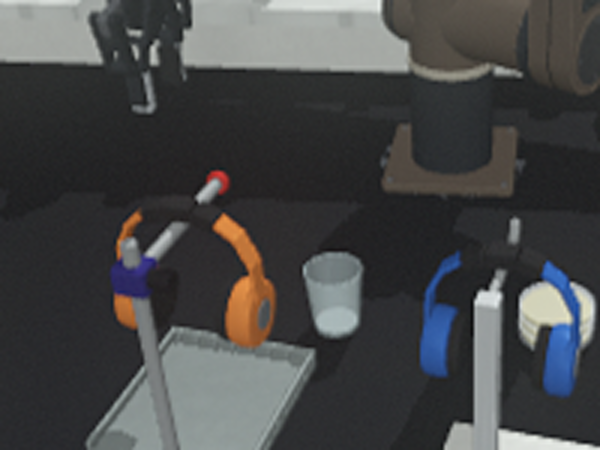

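The orange pair hangs upright mid-bar at crop (180,212) with the gripper clear above. The blue pair, beaker and dishes have not moved. I let any swing settle, then hand in.

```bash
python3 -m handwheel '[[0,0,0,0,0,0,0.2],[0,0,0,0,0,0,0.2],[0,0,0,0,0,0,0.2],[0,0,0,0,0,0,0.2],[0,0,0,0,0,0,0.2],[0,0,0,0,0,0,0.2],[0,0,0,0,0,0,0.2],[0,0,0,0,0,0,0.2],[0,0,0,0,0,0,0.2],[0,0,0,0,0,0,0.2],[0,0,0,0,0,0,0.2],[0,0,0,0,0,0,0.2]]' | head -1; python3 -c "
from plant import ctrl; print(ctrl.sign_off())"
```

```text
time: 17.25
the job is handed in; nothing more can be done
None
```

The orange ear defenders are hanging upright on the drying-stand crossbar, released, with a cup on each side. The blue pair, petri dishes and beaker look unmoved in the last picture, and I handed the job in at about 17 s; no verdict was returned.

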